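Start up the drum sander in the right order

TASK

Start up the drum sander as it should be done: with a fingertip, lightly press in the green start button of the dust extraction (blue box, fan sign) so that it stays in, then that of the sanding drum (dark grey box, roller sign), and last that of the feed belt (white box, arrow sign). Press gently, do not touch the red stop buttons or strike the emergency stop, and leave the things lying about where they are.

Things in the scene. Friction and masses are not known exactly. Their poses are not given: they have to be found in the camera images.
- board: fixed plywood control board on the bench, 300 mm (x) by 600 mm (y), 15 mm thick, with white cable trunking 30 mm high along its far edge; origin at the centre of its underside. Five things stand in a row along its y axis, 115 mm apart, in changing order: three motor-starter boxes, an emergency-stop box and a tin
- extraction: fixed motor starter of the dust extraction: 150 (x) x 90 (y) mm, blue cover with a face sloping 15 deg down to its -x end; from the far, upper end: sign of a fan (three blades), green start button, and 54 mm further down the red stop button. Origin: centre of its foot on the board, z up; the face's middle is 77 mm up, its outward normal (-0.26, 0, 0.97) in this frame
- extraction_start_top (a point): centre of the top of the green start button (28 mm across) of the dust extraction; it moves with the button, about 96 mm above the box's foot when the button is out. The button is pressed along the face's normal, into the box
- extraction_start (a joint): travel of that green button into its box: 0 = out (off, 18 mm proud of the face), 0.008 = fully in (on, 10 mm proud, its metal surround 4 mm). It moves with about 3 N, stops at 0.008 and stays where it is left; on from 0.0055. Its moulded cap gives a little under the finger (about 3.5 N per mm, up to 4 mm)
- extraction_stop: red stop button (28 mm across) of the dust extraction, linked inside to the green one: 6 mm proud of the face while off, and it comes out by as much as the green one goes in. Origin on the face, on its axis
- drum: fixed motor starter of the sanding drum: 150 (x) x 90 (y) mm, dark grey cover with a face sloping 15 deg down to its -x end; from the far, upper end: sign of a roller, green start button, and 54 mm further down the red stop button. Origin: centre of its foot on the board, z up; the face's middle is 77 mm up, its outward normal (-0.26, 0, 0.97) in this frame
- drum_start_top (a point): centre of the top of the green start button (28 mm across) of the sanding drum; it moves with the button, about 96 mm above the box's foot when the button is out. The button is pressed along the face's normal, into the box
- drum_start (a joint): travel of that green button into its box: 0 = out (off, 18 mm proud of the face), 0.008 = fully in (on, 10 mm proud, its metal surround 4 mm). It moves with about 3 N, stops at 0.008 and stays where it is left; on from 0.0055. Its moulded cap gives a little under the finger (about 3.5 N per mm, up to 4 mm)
- drum_stop: red stop button (28 mm across) of the sanding drum, linked inside to the green one: 6 mm proud of the face while off, and it comes out by as much as the green one goes in. Origin on the face, on its axis
- feed: fixed motor starter of the feed belt: 150 (x) x 90 (y) mm, white cover with a face sloping 15 deg down to its -x end; from the far, upper end: sign of an arrow, green start button, and 54 mm further down the red stop button. Origin: centre of its foot on the board, z up; the face's middle is 77 mm up, its outward normal (-0.26, 0, 0.97) in this frame
- feed_start_top (a point): centre of the top of the green start button (28 mm across) of the feed belt; it moves with the button, about 96 mm above the box's foot when the button is out. The button is pressed along the face's normal, into the box
- feed_start (a joint): travel of that green button into its box: 0 = out (off, 18 mm proud of the face), 0.008 = fully in (on, 10 mm proud, its metal surround 4 mm). It moves with about 3 N, stops at 0.008 and stays where it is left; on from 0.0055. Its moulded cap gives a little under the finger (about 3.5 N per mm, up to 4 mm)
- feed_stop: red stop button (28 mm across) of the feed belt, linked inside to the green one: 6 mm proud of the face while off, and it comes out by as much as the green one goes in. Origin on the face, on its axis
- estop_top (a point): top of the red mushroom head, 40 mm across, 34 mm proud of the sloping face of the emergency-stop box (yellow cover, same size as the starters)
- estop_head (a joint): travel of the emergency-stop head: 0 = out (ready), 0.006 = struck
- filler_tin: closed tin of wood filler, 68 mm across, 85 mm tall, standing on the board between the boxes; origin at the centre of its underside
- pencil: flat red carpenter's pencil 168 x 14 x 8 mm lying on the front strip of the board; origin under the middle of its length
- cork_block: cork sanding block 62 x 115 x 30 mm on the bench; origin at the centre of its underside
- glue_bottle: standing glue bottle with orange cap, 64 mm across, 170 mm tall, on the bench; origin at the centre of its underside
- mallet: wooden mallet lying on the bench, 330 mm long, head 62 mm tall; origin under the handle
- ply_blanks: small loose stack of triangular plywood blanks, 240 x 150 x 32 mm, on the bench; origin at the centre of its underside
Not all that is in view belongs to the job. What is shaped like the pencil but turquoise is not meant.

How it is judged:
On the way, in this order (a step that is already met when the one before it is completed fails the run):
1. dust extraction on, drum and feed still off (value of joint extraction_start above 0.0055 m and value of joint each of drum_start, feed_start below 0.002 m), for 0.2 s.
2. sanding drum on as well, feed still off (value of joint each of extraction_start, drum_start above 0.0055 m and value of joint feed_start below 0.002 m), for 0.2 s.
3. feed belt on as well (value of joint each of extraction_start, drum_start, feed_start above 0.0055 m), for 0.2 s.
At the end, for the whole second after the job is handed in: all three green start buttons stay in (at least 5.5 mm of their 8 mm), the emergency stop is still out, and the tin, pencil, block, bottle, mallet and blanks lie at rest within 15 mm of where they were (all of step 3 and value of joint estop_head below 0.002 m and distance of each of filler_tin, pencil, cork_block, glue_bottle, mallet, ply_blanks from where it was at the start of the episode below 0.015 m and linear speed of each of filler_tin, pencil, cork_block, glue_bottle, mallet, ply_blanks below 0.02 m/s); the robot touches nothing.
It fails at once if the sanding drum is started before the dust extraction is on, or the feed belt before the sanding drum is on ((value of joint drum_start above 0.003 m and not (value of joint extraction_start above 0.0055 m)) or (value of joint feed_start above 0.003 m and not (value of joint drum_start above 0.0055 m))).
It fails at once if a starter box or its buttons are pressed with more than 25 N ((contact force between extraction and the fingers above 25 N or contact force between extraction and the arm above 25 N) or (contact force between drum and the fingers above 25 N or contact force between drum and the arm above 25 N) or (contact force between feed and the fingers above 25 N or contact force between feed and the arm above 25 N)).
It fails at once if a red stop button is touched (more than 1.5 N) ((contact force between extraction_stop and the fingers above 1.5 N or contact force between extraction_stop and the arm above 1.5 N) or (contact force between drum_stop and the fingers above 1.5 N or contact force between drum_stop and the arm above 1.5 N) or (contact force between feed_stop and the fingers above 1.5 N or contact force between feed_stop and the arm above 1.5 N)).
It fails at once if the emergency stop is struck (more than 2 mm in) (value of joint estop_head above 0.002 m).
It fails at once if the tin, pencil, block, bottle, mallet or blanks are moved more than 15 mm or lifted (distance of any of filler_tin, pencil, cork_block, glue_bottle, mallet, ply_blanks from where it was at the start of the episode above 0.015 m).
It also fails if it takes over 64 s, if anything falls off the work surface, if the arm or the gripper's body presses on something with over 40 N, if the wrist force passes 120 N, or if a joint passes its speed limit or range.

ROBOT

A 6-joint arm with a two-finger parallel gripper is mounted at the origin on the work surface. World frame = base frame: x ahead of the robot, y to its left, z up, the work surface at z = 0. Lengths are in m, angles in rad, forces in N, time in s.
With the tool pointing down it reaches from about 0.35 to 0.85 m from the base axis. Payload 8.1 kg.
Tool frame: the origin (TCP) lies at the very end of the fingers, on their centre line; the grasp point (between the pads) lies 19 mm behind it; z points along the fingers, y is the direction in which the jaws open and shut (so a half turn about z gives the same grasp; the last joint's range is limited). The gripper opens to 85 mm and grips with 20 to 120 N. Pads are 22 mm wide; open, the fingers measure 114 mm over their backs; the gripper's body (76 mm by 85 mm) begins 54 mm behind the grasp point. The pads swing forward as they close: fully open they stand 13 mm farther back than shut.
Start: joints at [1.084, 0.13, 1.488, -0, 1.523, -0.085], TCP at [0.235, 0.552, 0.231] pointing down, gripper open.
Joint ranges: [-2.96, 2.96], [-0.89, 2.26], [0.02, 2.5], [-1.34, 4.48], [0, 2.73], [-2.66, 2.66]. Speed limits (rad/s): [2.39, 2.39, 2.79, 3.14, 3.14, 3.14].

INTERFACE

Orientations are given as [roll, pitch, yaw] about the fixed x, y, z axes, in that order (R = Rz(yaw) Ry(pitch) Rx(roll)).
In Python, from cell import robot, imaging gives the robot as it stands.
- The arm moves only by the shell command python3 -m inch 'ROWS' [OPENING]. ROWS is JSON, one flat list of numbers, 6 for each row, row after row: the shift along the world's x, y, z in mm, then the turn, a rotation vector about the world's x, y, z in degrees. In form: [dx, dy, dz, ax, ay, az, dx, dy, dz, ax, ay, az, ...]. A call has 1 to 20 rows; each row shifts and turns the pose as measured when the row begins; what a row does not reach is not made up. A row lasts 1/10 s, in which the tool goes at most 50 mm and 8.59 degrees, less where a joint would pass 70% of its speed; a pose out of reach is approached as far as the arm can. A call is refused whole if a number of a shift passes 50 or a number of a turn 8.59, either way. A call with a gripper value outside its range is refused whole. OPENING is the finger opening in mm, from 0 to 85.4, set as the call begins (- or left out, the last holds). The fingers move at their own pace and stop on an object; the grip force is fixed at half the most. Time passes only in rows, so rows that do not move let the fingers close. It gives the time, the measured TCP pose, the force and the opening at its end, in the units of the state.
- robot.sense(): the state, without advancing time (a new reading comes with each control period).
- imaging.camera(name): name is "side" or "top" or "wrist"; returns a dict with "img" (420x560x3 uint8, red, green, blue), "camera_matrix" (3x3 intrinsics, pixels), "rvec" (rotation vector, rad) and "tvec" (3), from world to camera coordinates, as OpenCV has them; the wrist camera has in their place "hand_eye" (4x4, takes a point from camera to tool coordinates, whose origin is the TCP and whose axes are the flange's). Camera axes: x right, y down, z forward; pixel columns grow to the right and rows downward; lengths in m; the calibration is good to about 2 mm. A picture is of the moment at which its call begins: read the wrist's pose just before it. There is no depth.
- robot.hand_in(): hands the job in, once; it reports no verdict.
The state is a dict: "time_s": time; "qpos": joint angles; "qvel": joint speeds; "effort": joint torques, N m; "tool_pos": TCP position; "ee_rot": TCP orientation; "force": force on the tool from outside, world axes, zero at the start; "moment": the same for the moment, N m; "opening": finger opening in m.
Only numpy, scipy, OpenCV 4.12 (cv2) and the standard library are available. Lean on these libraries where they do the work, as an engineer would, in place of code of your own. Each camera call takes 0.05 s, during which the arm holds its last target. There are 200 camera calls.

## Working session

There is one attempt and no reset: what is moved stays moved. The work goes in short steps, Python scripts to look and compute and a shell command to move; the robot and the scene stay as the last step left them, time stands still between calls to the robot, and variables do not carry over. Pictures are saved under pics/ and viewed, about 8 in all and at most 12, crops included, and the job is handed in when it is done.

```bash
mkdir -p pics; python3 - <<'E'
from cell import robot, imaging
import cv2,pickle
print(robot.sense())
d={n:imaging.camera(n) for n in("top","side")}
pickle.dump(d,open("cams.pkl","wb"))
for n in d:
    cv2.imwrite(f"pics/{n}0.png",d[n]["img"][:,:,::-1]); print(n,d[n]["camera_matrix"].tolist(),d[n]["rvec"],d[n]["tvec"])
E
```

```text
{'time_s': 0.0, 'qpos': array([ 1.08356345e+00,  1.31211609e-01,  1.48932103e+00,  9.49149129e-07,
        1.52301744e+00, -8.53925869e-02]), 'qvel': array([ 0.00018175, -0.00057174,  0.00021701,  0.00161098, -0.00073361,
        0.00036085]), 'effort': array([ 1.04543757e-03, -5.69375432e+01, -5.00574911e+01, -1.07740232e-04,
        1.40252011e-02,  4.24634050e-05]), 'tool_pos': array([0.23437064, 0.55170292, 0.2301914 ]), 'ee_rot': array([-3.13964244e+00, -1.67890895e-04,  2.73975216e+00]), 'force': array([ 0.59619945, -0.3290908 , -0.30161622]), 'moment': array([0.02631733, 0.0267701 , 0.03070324]), 'opening': 0.08564484250025345}
top [[431.59339273838657, 0.0, 276.2810765773049], [0.0, 431.59339273838657, 204.80176804479908], [0.0, 0.0, 1.0]] [ 2.18297351 -2.13386544  0.13447002] [-0.03941844  0.42199622  1.47822564]
side [[524.9806844288353, 0.0, 277.9232974592833], [0.0, 524.9806844288353, 208.39288682906792], [0.0, 0.0, 1.0]] [ 0.30628182 -2.62443434  1.43081459] [0.4108393  0.14168297 1.48991754]
```

View pics/top0.png

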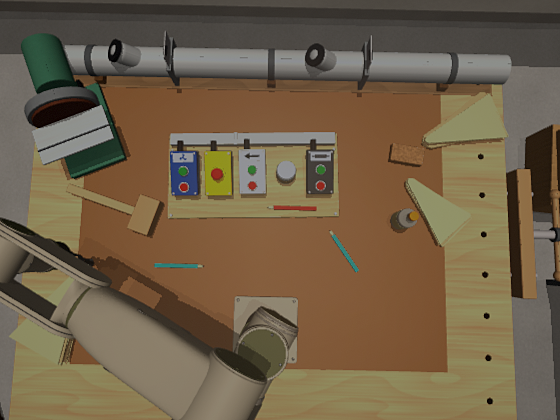

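View pics/side0.png

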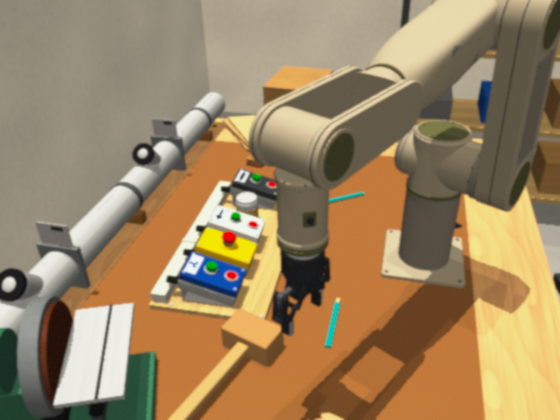

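Top view, green buttons: extraction (183,172, blue, fan), feed (252,170, white, arrow), drum (320,170, dark, roller). The mistakable ones are the red stops at (183,187), (252,186) and (320,186), the e-stop at (217,174) and the tin at (286,171). In the side view the greens are at about (212,266), (236,216) and (256,178).

```bash
cat > h.py <<'E'
import cv2,numpy as np
def P(c):
    R=cv2.Rodrigues(c["rvec"])[0]; return c["camera_matrix"],R,c["tvec"].reshape(3)
def ray(c,uv):
    K,R,t=P(c); d=R.T@np.linalg.inv(K)@np.array([*uv,1]); return -R.T@t,d
def onz(c,uv,z):
    o,d=ray(c,uv); return o+d*(z-o[2])/d[2]
def blobs(img,lo,hi,amin=15):
    h=cv2.cvtColor(img,cv2.COLOR_RGB2HSV); m=cv2.inRange(h,lo,hi)
    n,l,s,c=cv2.connectedComponentsWithStats(m)
    return [(tuple(c[i].round(2)),int(s[i,4])) for i in range(1,n) if s[i,4]>=amin]
E
python3 - <<'E'
from h import *; import pickle
d=pickle.load(open("cams.pkl","rb"))
G=((50,120,60),(75,255,255))
B={}
for n in d:
    B[n]=blobs(d[n]["img"],*G); print(n,B[n])
for uv,a in B["top"]:
    if 140<uv[1]<200: print("top->z.109",uv,onz(d["top"],uv,.109).round(4))
for uv,a in B["side"]:
    if a<400: print("side->z.109",uv,onz(d["side"],uv,.109).round(4))
T=d["top"]["img"][120:225,160:345]; cv2.imwrite("pics/crop.png",cv2.resize(T,None,fx=4,fy=4,interpolation=cv2.INTER_CUBIC)[:,:,::-1])
# board direction via trunking: white/bright long region
h=cv2.cvtColor(d["top"]["img"],cv2.COLOR_RGB2HSV); m=cv2.inRange(h[128:148],(0,0,150),(180,60,255))
n,l,s,c=cv2.connectedComponentsWithStats(cv2.dilate(m,np.ones((3,7)))); i=1+s[1:,4].argmax(); r=cv2.minAreaRect(np.argwhere(l==i)[:,::-1].astype(np.float32)); 
b=cv2.boxPoints(r)+[0,128]; print(b); print([onz(d["top"],p,.045).round(3).tolist() for p in b])
E
```

```text
top [((np.float64(46.08), np.float64(40.35)), 66), ((np.float64(24.32), np.float64(41.05)), 19), ((np.float64(29.1), np.float64(67.33)), 63), ((np.float64(56.83), np.float64(63.17)), 18), ((np.float64(60.95), np.float64(70.67)), 21), ((np.float64(251.35), np.float64(169.35)), 48), ((np.float64(320.44), np.float64(169.5)), 50), ((np.float64(182.22), np.float64(171.08)), 49)]
side [((np.float64(255.91), np.float64(176.93)), 46), ((np.float64(235.28), np.float64(215.98)), 47), ((np.float64(211.17), np.float64(266.1)), 72), ((np.float64(1.44), np.float64(332.52)), 25), ((np.float64(136.56), np.float64(391.49)), 1984), ((np.float64(12.66), np.float64(405.16)), 747), ((np.float64(79.24), np.float64(413.59)), 208)]
top->z.109 (np.float64(251.35), np.float64(169.35)) [0.5294 0.0557 0.109 ]
top->z.109 (np.float64(320.44), np.float64(169.5)) [ 0.5342 -0.174   0.109 ]
top->z.109 (np.float64(182.22), np.float64(171.08)) [0.5182 0.2851 0.109 ]
side->z.109 (np.float64(255.91), np.float64(176.93)) [ 0.5369 -0.1719  0.109 ]
side->z.109 (np.float64(235.28), np.float64(215.98)) [0.5316 0.0595 0.109 ]
side->z.109 (np.float64(211.17), np.float64(266.1)) [0.5205 0.2886 0.109 ]
side->z.109 (np.float64(1.44), np.float64(332.52)) [0.886  0.6012 0.109 ]
side->z.109 (np.float64(79.24), np.float64(413.59)) [0.6089 0.7436 0.109 ]
[[167. 132.]
 [336. 132.]
 [336. 144.]
 [167. 144.]]
[[0.669, 0.36, 0.045], [0.683, -0.234, 0.045], [0.64, -0.234, 0.045], [0.626, 0.357, 0.045]]
```

View pics/crop.png

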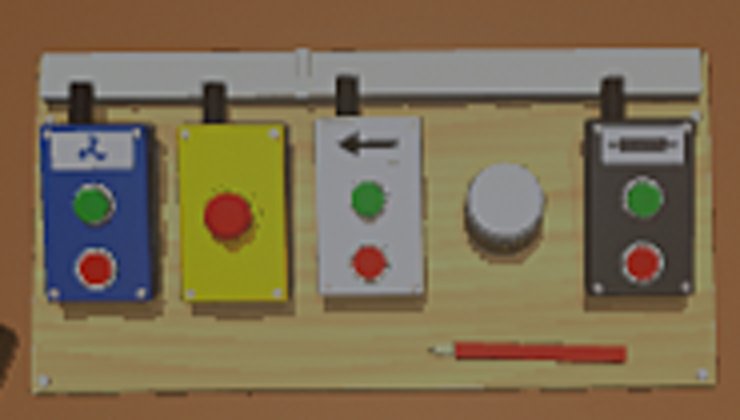

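Crop confirms: fan/blue left, yellow e-stop, arrow/white, tin, roller/dark right. Moving to above the extraction start, gripper shut.

```bash
python3 -m inch '[35,-35,0,0,-2,3, 35,-35,0,0,-2,3, 35,-35,0,0,-2,3, 35,-35,0,0,-2,3, 35,-35,0,0,-2,3, 35,-35,0,0,-2,3, 30,-30,0,0,-2,3, 20,-20,0,0,0,3, 0,0,0,0,0,0]' 0
cat > w.py <<'E'
import sys; from h import *; from cell import robot,imaging
from scipy.spatial.transform import Rotation as Ro
s=robot.sense(); c=imaging.camera("wrist"); R=Ro.from_euler("xyz",s["ee_rot"]).as_matrix(); H=c["hand_eye"]; K=c["camera_matrix"]
print("pos",s["tool_pos"].round(4),"F",s["force"].round(2),"open",s["opening"],"zax",R[:,2].round(3),"yax",R[:,1].round(3))
o=R@H[:3,3]+s["tool_pos"]
for name,lo,hi,z in(("green",(50,120,50),(75,255,255),.109),("red",(0,170,60),(6,255,255),.085)):
  for uv,a in blobs(c["img"],lo,hi,40):
    d=R@H[:3,:3]@np.linalg.inv(K)@[*uv,1]; print(name,uv,a,(o+d*(z-o[2])/d[2]).round(4))
if len(sys.argv)>1: cv2.imwrite(f"pics/{sys.argv[1]}.png",c["img"][:,:,::-1])
E
python3 w.py w1
```

```text
time_s: 1.0
tool_pos: [0.4966, 0.2817, 0.225]
ee_rot: [3.101, 0.244, -3.105]
force: [-0.4, -0.9, 0.8]
opening: -0.0001
pos [0.4966 0.2817 0.225 ] F [-0.37 -0.89  0.84] open -0.00013204413522298943 zax [ 0.239  0.049 -0.97 ] yax [-0.046  0.998  0.039]
green (np.float64(278.45), np.float64(199.4)) 774 [0.5186 0.2855 0.109 ]
green (np.float64(17.39), np.float64(204.19)) 992 [0.5286 0.0597 0.109 ]
red (np.float64(278.25), np.float64(137.46)) 587 [0.4701 0.2841 0.085 ]
red (np.float64(10.91), np.float64(141.24)) 582 [0.4808 0.0572 0.085 ]
red (np.float64(141.77), np.float64(192.91)) 1455 [0.5281 0.1567 0.085 ]
```

View pics/w1.png

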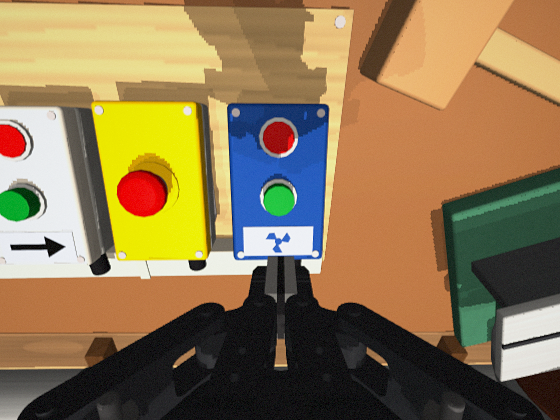

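The fan-signed box's green button is at pixel (278,199), its red stop at (278,137), and the fingers are shut at the bottom. It agrees with the fixed views to about 1–2 mm, so I'm going to about 30 mm above it along the normal.

```bash
python3 -m inch '[7,2,-30,-1.2,-0.6,0, 7,2,-30,-1.2,-0.6,0, 0,0,-25,0,0,0, 0,0,0,0,0,0, 0,0,0,0,0,0]'; python3 w.py
```

```text
time_s: 1.55
tool_pos: [0.5073, 0.2907, 0.1383]
ee_rot: [-3.14, 0.262, -3.098]
force: [0.6, 0.7, 0.9]
opening: 0.0001
pos [0.5073 0.2907 0.1383] F [0.61 0.67 0.89] open 9.053655335555031e-05 zax [ 0.259  0.01  -0.966] yax [-0.043  0.999 -0.002]
green (np.float64(270.14), np.float64(244.86)) 1222 [0.5136 0.2845 0.109 ]
red (np.float64(272.26), np.float64(163.56)) 1216 [0.4698 0.284  0.085 ]
red (np.float64(75.54), np.float64(241.99)) 3067 [0.5367 0.1447 0.085 ]
```

```bash
python3 -m inch '[4,-5,0,0,0,0, 2.5,0,-9,0,0,0, 2.5,0,-9,0,0,0, 0,0,0,0,0,0]'; python3 w.py w2
```

```text
time_s: 2.0
tool_pos: [0.519, 0.2869, 0.1242]
ee_rot: [3.14, 0.269, -3.099]
force: [0.5, 0.1, -0.1]
opening: -0.0003
pos [0.519  0.2869 0.1242] F [ 0.53  0.07 -0.12] open -0.0002948971816821758 zax [ 0.265  0.013 -0.964] yax [-0.043  0.999  0.002]
green (np.float64(277.56), np.float64(244.28)) 1420 [0.5132 0.2851 0.109 ]
red (np.float64(278.83), np.float64(154.82)) 1508 [0.47  0.284 0.085]
red (np.float64(59.37), np.float64(242.97)) 3892 [0.5378 0.1422 0.085 ]
```

View pics/w2.png

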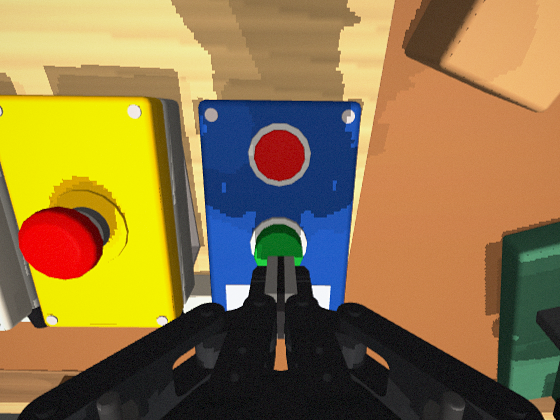

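The fingertip is centred sideways and over the rear half of the green button (278,245), well away from the red stop at (279,155). I'm now pressing in small steps.

```bash
python3 -m inch '[-3,0,-3,0,0,0, 0.8,0,-3,0,0,0, 0.8,0,-3,0,0,0, 0,0,0,0,0,0]'; python3 -m inch '[0.8,0,-3,0,0,0, 0,0,0,0,0,0]';python3 -m inch '[0.8,0,-3,0,0,0, 0,0,0,0,0,0]'
```

```text
time_s: 2.45
tool_pos: [0.5178, 0.287, 0.1154]
ee_rot: [3.139, 0.269, -3.099]
force: [-0.4, -0.6, 0.4]
opening: 0.0002
time_s: 2.65
tool_pos: [0.5186, 0.287, 0.1121]
ee_rot: [3.139, 0.269, -3.099]
force: [-0.4, 0.3, -0.2]
opening: 0.0002
time_s: 2.85
tool_pos: [0.5199, 0.2873, 0.1095]
ee_rot: [3.139, 0.27, -3.099]
force: [-0.7, -0.1, 1.2]
opening: 0.0001
```

```bash
python3 -m inch '[0.5,0,-2,0,0,0, 0,0,0,0,0,0]'; python3 -m inch '[0.5,0,-2,0,0,0, 0,0,0,0,0,0]';python3 -m inch '[0.5,0,-2,0,0,0, 0,0,0,0,0,0]'
```

```text
time_s: 3.05
tool_pos: [0.5206, 0.2874, 0.1077]
ee_rot: [3.139, 0.271, -3.099]
force: [-2.3, -0.4, 1.6]
opening: 0.0
time_s: 3.25
tool_pos: [0.5212, 0.2875, 0.1059]
ee_rot: [3.139, 0.271, -3.099]
force: [-1.1, -0.0, 1.6]
opening: 0.0002
time_s: 3.45
tool_pos: [0.5218, 0.2875, 0.1038]
ee_rot: [3.139, 0.271, -3.099]
force: [-0.7, -0.3, 2.4]
opening: 0.0005
```

```bash
python3 -m inch '[0.4,0,-1.5,0,0,0, 0,0,0,0,0,0]'; python3 -m inch '[0.4,0,-1.5,0,0,0, 0,0,0,0,0,0]';python3 -m inch '[0.2,0,-1,0,0,0, 0,0,0,0,0,0]'
```

```text
time_s: 3.65
tool_pos: [0.5223, 0.2875, 0.1023]
ee_rot: [3.139, 0.271, -3.099]
force: [-1.6, -0.5, 3.1]
opening: -0.0001
time_s: 3.85
tool_pos: [0.5226, 0.2876, 0.1012]
ee_rot: [3.139, 0.271, -3.099]
force: [-4.7, -2.2, 7.0]
opening: -0.0001
time_s: 4.05
tool_pos: [0.5226, 0.2876, 0.1009]
ee_rot: [3.139, 0.271, -3.099]
force: [-5.4, -0.4, 7.7]
opening: 0.0002
```

Force rose from 3 N to about 9 N, so it's at the stop. Retracting and checking.

```bash
python3 -m inch '[-5,0,20,0,0,0, -7,0,28,0,0,0, -7,0,30,0,0,0, 0,0,20,0,0,0, 0,0,0,0,0,0]'; python3 w.py w3
```

```text
time_s: 4.55
tool_pos: [0.5013, 0.2864, 0.1989]
ee_rot: [3.141, 0.267, -3.099]
force: [0.1, 0.8, 0.3]
opening: 0.0002
pos [0.5013 0.2864 0.1989] F [0.06 0.82 0.26] open 0.00020805121843960912 zax [ 0.263  0.012 -0.965] yax [-0.043  0.999  0.001]
green (np.float64(8.85), np.float64(207.9)) 567 [0.5279 0.0683 0.109 ]
green (np.float64(278.3), np.float64(205.39)) 833 [0.5164 0.2854 0.109 ]
red (np.float64(278.88), np.float64(139.47)) 784 [0.4704 0.2839 0.085 ]
red (np.float64(2.02), np.float64(144.08)) 95 [0.4834 0.0649 0.085 ]
red (np.float64(128.2), np.float64(198.87)) 1770 [0.5302 0.1531 0.085 ]
```

View pics/w3.png

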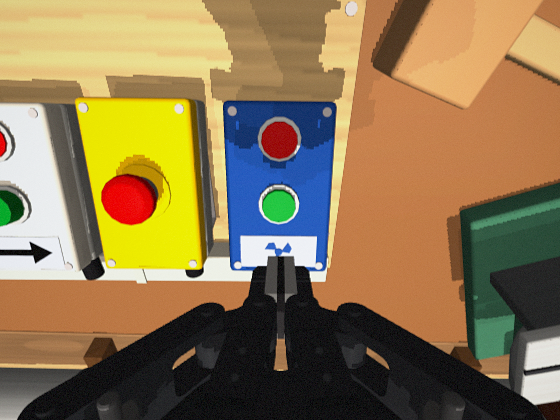

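The green button at (278,205) now sits low inside its surround and looks lit: in. Next the drum (roller).

```bash
python3 -m inch '[1,-45,1,0,0,0, 1,-45,0,0,0,0, 1,-45,0,0,0,0, 1,-45,0,0,0,0, 1,-45,0,0,0,0, 1,-45,0,0,0,0, 1,-45,0,0,0,0, 1,-45,0,0,0,0, 1,-45,0,0,0,0, 1,-45,0,0,0,0, 0,0,0,0,0,0]'; python3 w.py w4
```

```text
time_s: 5.7
tool_pos: [0.4987, -0.1793, 0.1748]
ee_rot: [3.139, 0.243, -3.097]
force: [1.3, 1.3, 0.0]
opening: -0.0001
pos [ 0.4987 -0.1793  0.1748] F [1.26 1.33 0.02] open -0.00013418265972145173 zax [ 0.24   0.014 -0.971] yax [-0.045  0.999  0.003]
green (np.float64(285.68), np.float64(243.14)) 911 [ 0.5307 -0.1737  0.109 ]
green (np.float64(554.75), np.float64(249.73)) 220 [0.5282 0.0367 0.109 ]
red (np.float64(389.6), np.float64(69.26)) 3369 [ 0.4091 -0.1144  0.085 ]
red (np.float64(286.84), np.float64(176.01)) 778 [ 0.4854 -0.1748  0.085 ]
```

View pics/w4.png

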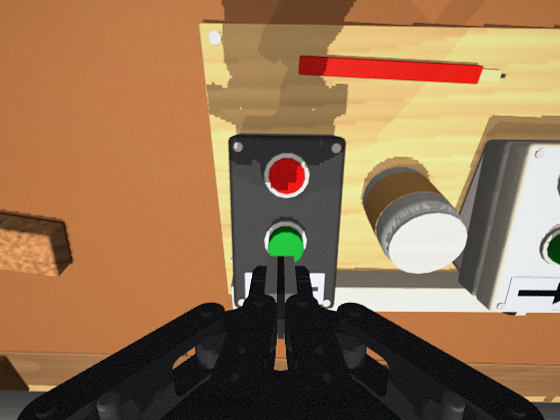

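The drum box (roller sign) has green at (286,243) and red at (287,176), with the tin at (425,235) to its right. I'm aiming for (0.5345, -0.1735).

```bash
python3 -m inch '[14,3,-8,0,-0.7,0, 14,3,-8,0,-0.7,0, 0,0,-18,0,0,0, 0,0,0,0,0,0, 0,0,0,0,0,0]'; python3 w.py
```

```text
time_s: 6.25
tool_pos: [0.5243, -0.1657, 0.132]
ee_rot: [3.13, 0.258, -3.099]
force: [0.2, 0.2, 0.7]
opening: 0.0001
pos [ 0.5243 -0.1657  0.132 ] F [0.23 0.24 0.73] open 0.00011046935691906662 zax [ 0.255  0.022 -0.967] yax [-0.045  0.999  0.011]
green (np.float64(263.11), np.float64(248.57)) 1235 [ 0.5282 -0.1756  0.109 ]
red (np.float64(397.28), np.float64(30.79)) 5550 [ 0.4145 -0.1154  0.085 ]
red (np.float64(266.01), np.float64(164.92)) 1285 [ 0.4848 -0.1754  0.085 ]
```

```bash
python3 -m inch '[4,-8.5,0,0,0,0, 0,0,0,0,0,0, 1.6,0,-6,0,0,0, 0,0,0,0,0,0]';  python3 w.py w5
```

```text
time_s: 6.7
tool_pos: [0.5311, -0.1749, 0.1277]
ee_rot: [3.132, 0.261, -3.098]
force: [-1.1, -0.6, -0.2]
opening: 0.0002
pos [ 0.5311 -0.1749  0.1277] F [-1.08 -0.64 -0.22] open 0.00021016630536762476 zax [ 0.257  0.021 -0.966] yax [-0.046  0.999  0.009]
green (np.float64(281.16), np.float64(244.98)) 1329 [ 0.5285 -0.1745  0.109 ]
red (np.float64(416.87), np.float64(19.34)) 6172 [ 0.4166 -0.1186  0.085 ]
red (np.float64(281.8), np.float64(158.21)) 1373 [ 0.4853 -0.1758  0.085 ]
```

View pics/w5.png

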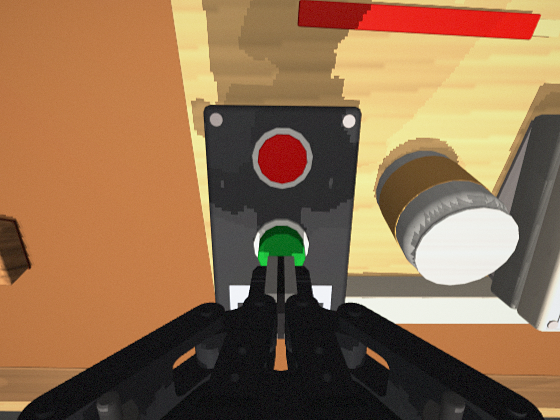

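Centred over green (281,245). Pressing.

```bash
python3 -m inch '[1.3,0,-5,0,0,0, 1,0,-4,0,0,0, 1,0,-4,0,0,0, 0,0,0,0,0,0]'; python3 -m inch '[0.8,0,-3,0,0,0, 0,0,0,0,0,0]';python3 -m inch '[0.6,0,-2.5,0,0,0, 0,0,0,0,0,0]';python3 -m inch '[0.6,0,-2.5,0,0,0, 0,0,0,0,0,0]'
```

```text
time_s: 7.15
tool_pos: [0.5349, -0.1751, 0.1143]
ee_rot: [3.132, 0.262, -3.099]
force: [0.1, -0.4, 0.1]
opening: 0.0002
time_s: 7.35
tool_pos: [0.5359, -0.1752, 0.111]
ee_rot: [3.132, 0.262, -3.099]
force: [-1.3, 1.3, 0.9]
opening: 0.0001
time_s: 7.55
tool_pos: [0.5367, -0.1752, 0.1088]
ee_rot: [3.133, 0.262, -3.098]
force: [-0.9, 0.9, 2.4]
opening: 0.0003
time_s: 7.75
tool_pos: [0.5375, -0.1753, 0.1066]
ee_rot: [3.133, 0.262, -3.098]
force: [-2.1, 0.8, 1.6]
opening: 0.0001
```

```bash
python3 -m inch '[0.5,0,-2,0,0,0, 0,0,0,0,0,0]'; python3 -m inch '[0.4,0,-1.5,0,0,0, 0,0,0,0,0,0]';python3 -m inch '[0.4,0,-1.5,0,0,0, 0,0,0,0,0,0]'
```

```text
time_s: 7.95
tool_pos: [0.5381, -0.1753, 0.1046]
ee_rot: [3.133, 0.263, -3.098]
force: [-0.9, 0.3, 2.3]
opening: 0.0001
time_s: 8.15
tool_pos: [0.5386, -0.1753, 0.103]
ee_rot: [3.133, 0.263, -3.098]
force: [-1.3, 0.7, 2.2]
opening: -0.0
time_s: 8.35
tool_pos: [0.539, -0.1754, 0.1018]
ee_rot: [3.133, 0.263, -3.098]
force: [-4.4, 1.9, 5.7]
opening: 0.0001
```

```bash
python3 -m inch '[0.2,0,-1.2,0,0,0, 0,0,0,0,0,0]'; python3 -m inch '[-5,0,20,0,0,0, -7,0,28,0,0,0, -7,0,30,0,0,0, 0,0,25,0,0,0, 0,0,0,0,0,0]'; python3 w.py w6
```

```text
time_s: 8.55
tool_pos: [0.5392, -0.1754, 0.1013]
ee_rot: [3.133, 0.262, -3.098]
force: [-7.1, 0.8, 6.7]
opening: -0.0001
time_s: 9.05
tool_pos: [0.5177, -0.1744, 0.2047]
ee_rot: [3.131, 0.259, -3.099]
force: [0.7, 0.4, -0.6]
opening: 0.0002
pos [ 0.5177 -0.1744  0.2047] F [ 0.7   0.36 -0.63] open 0.00019157170683682163 zax [ 0.255  0.022 -0.967] yax [-0.046  0.999  0.01 ]
green (np.float64(278.5), np.float64(201.43)) 805 [ 0.5317 -0.1744  0.109 ]
green (np.float64(544.36), np.float64(207.61)) 932 [0.529  0.0483 0.109 ]
red (np.float64(377.1), np.float64(37.01)) 3115 [ 0.4133 -0.1121  0.085 ]
red (np.float64(279.18), np.float64(136.6)) 722 [ 0.4855 -0.1756  0.085 ]
red (np.float64(551.8), np.float64(144.02)) 371 [0.4824 0.0482 0.085 ]
```

View pics/w6.png

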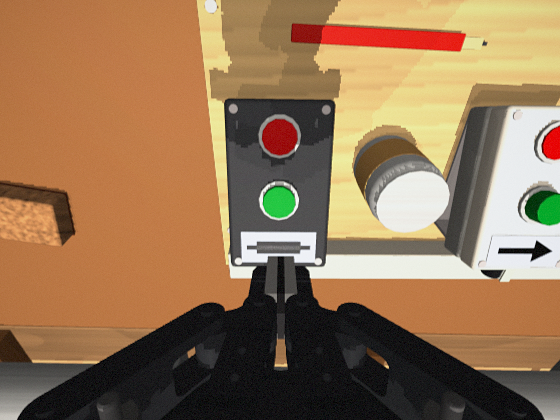

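Drum green (278,201) is low and lit: in. Next the feed (arrow) box.

```bash
python3 -m inch '[-1,46,2,0,0,0, -1,46,2,0,0,0, -1,46,2,0,0,0, -1,46,2,0,0,0, -1,46,2,0,0,0, 0,0,0,0,0,0, 0,0,0,0,0,0]'; python3 w.py
```

```text
time_s: 9.8
tool_pos: [0.5058, 0.0637, 0.2011]
ee_rot: [3.127, 0.244, -3.101]
force: [0.9, 0.1, -0.1]
opening: -0.0001
pos [0.5058 0.0637 0.2011] F [ 0.9   0.09 -0.12] open -0.00012878111686795196 zax [ 0.241  0.024 -0.97 ] yax [-0.044  0.999  0.014]
green (np.float64(537.08), np.float64(210.66)) 789 [0.5174 0.2786 0.109 ]
green (np.float64(4.06), np.float64(212.81)) 209 [ 0.5348 -0.1579  0.109 ]
green (np.float64(268.57), np.float64(215.55)) 843 [0.53   0.0562 0.109 ]
red (np.float64(97.59), np.float64(42.66)) 3244 [ 0.4112 -0.0621  0.085 ]
red (np.float64(548.14), np.float64(147.88)) 607 [0.4717 0.283  0.085 ]
red (np.float64(268.65), np.float64(148.37)) 631 [0.4809 0.0547 0.085 ]
red (np.float64(413.97), np.float64(204.69)) 1654 [0.5291 0.1875 0.085 ]
```

```bash
python3 -m inch '[8,-4,-22,-0.5,-0.5,0, 8,-4,-22,-0.5,-0.5,0, 0,0,-18,0,0,0, 0,0,0,0,0,0, 0,0,0,0,0,0]'; python3 w.py
```

```text
time_s: 10.35
tool_pos: [0.5219, 0.0473, 0.1345]
ee_rot: [-3.136, 0.258, -3.107]
force: [-0.0, -0.2, -0.0]
opening: 0.0002
pos [0.5219 0.0473 0.1345] F [-0.03 -0.22 -0.01] open 0.0001673541648912215 zax [ 0.255  0.003 -0.967] yax [-0.033  0.999 -0.006]
green (np.float64(295.4), np.float64(246.62)) 1220 [0.5257 0.0564 0.109 ]
red (np.float64(92.04), np.float64(21.9)) 4546 [ 0.4139 -0.0449  0.085 ]
red (np.float64(294.5), np.float64(161.22)) 1224 [0.4805 0.054  0.085 ]
red (np.float64(498.34), np.float64(240.38)) 3388 [0.5344 0.1987 0.085 ]
```

```bash
python3 -m inch '[2,9,0,0,0,0, 0,0,0,0,0,0, 1.6,0,-7,0,0,0, 0,0,0,0,0,0]';  python3 w.py w7
```

```text
time_s: 10.8
tool_pos: [0.5278, 0.0564, 0.1307]
ee_rot: [-3.136, 0.263, -3.108]
force: [0.8, 0.2, -0.2]
opening: 0.0001
pos [0.5278 0.0564 0.1307] F [ 0.81  0.24 -0.23] open 7.220598093532612e-05 zax [ 0.26   0.003 -0.966] yax [-0.032  0.999 -0.006]
green (np.float64(279.35), np.float64(242.93)) 1355 [0.5261 0.0556 0.109 ]
red (np.float64(86.78), np.float64(11.84)) 4023 [ 0.4159 -0.0345  0.085 ]
red (np.float64(279.79), np.float64(154.47)) 1343 [0.4811 0.0543 0.085 ]
red (np.float64(491.26), np.float64(236.48)) 3645 [0.5347 0.1981 0.085 ]
```

View pics/w7.png

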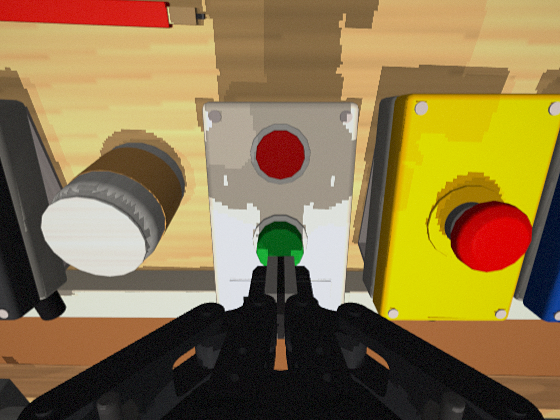

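The fingertip is centred over the feed's green button (279,243), with red at (280,154). Pressing.

```bash
python3 -m inch '[0,0,-5,0,0,0, 1,0,-5,0,0,0, 1,0,-5,0,0,0, 0,0,0,0,0,0]'; python3 -m inch '[0.8,0,-3,0,0,0, 0,0,0,0,0,0]';python3 -m inch '[0.6,0,-2.5,0,0,0, 0,0,0,0,0,0]';python3 -m inch '[0.6,0,-2.5,0,0,0, 0,0,0,0,0,0]'
```

```text
time_s: 11.25
tool_pos: [0.5302, 0.0566, 0.1151]
ee_rot: [-3.136, 0.264, -3.108]
force: [0.2, 0.3, 0.2]
opening: -0.0002
time_s: 11.45
tool_pos: [0.5309, 0.0566, 0.1114]
ee_rot: [-3.136, 0.263, -3.108]
force: [-0.5, 0.2, -0.1]
opening: -0.0
time_s: 11.65
tool_pos: [0.5319, 0.0566, 0.1093]
ee_rot: [-3.136, 0.264, -3.108]
force: [-0.8, 1.3, 1.8]
opening: -0.0001
time_s: 11.85
tool_pos: [0.5327, 0.0566, 0.1071]
ee_rot: [-3.136, 0.264, -3.108]
force: [-1.4, -0.3, 2.6]
opening: 0.0
```

```bash
python3 -m inch '[0.5,0,-2,0,0,0, 0,0,0,0,0,0]'; python3 -m inch '[0.4,0,-2,0,0,0, 0,0,0,0,0,0]';python3 -m inch '[0.4,0,-1.5,0,0,0, 0,0,0,0,0,0]'
```

```text
time_s: 12.05
tool_pos: [0.5334, 0.0566, 0.1052]
ee_rot: [-3.136, 0.265, -3.108]
force: [-1.5, 0.7, 1.3]
opening: -0.0004
time_s: 12.25
tool_pos: [0.5339, 0.0566, 0.1032]
ee_rot: [-3.136, 0.265, -3.108]
force: [-1.2, -0.0, 1.8]
opening: -0.0002
time_s: 12.45
tool_pos: [0.5344, 0.0566, 0.1019]
ee_rot: [-3.136, 0.265, -3.108]
force: [-4.3, 1.0, 4.9]
opening: 0.0001
```

```bash
python3 -m inch '[0.2,0,-1.3,0,0,0, 0,0,0,0,0,0, 0,0,0,0,0,0]'; python3 -m inch '[-5,0,20,0,0,0, -7,0,28,0,0,0, -7,0,30,0,0,0, 0,0,40,0,0,0, 0,0,40,0,0,0, 0,0,0,0,0,0, 0,0,0,0,0,0]'; python3 w.py w8
```

```text
time_s: 12.75
tool_pos: [0.5345, 0.0566, 0.1014]
ee_rot: [-3.136, 0.265, -3.107]
force: [-5.5, 0.1, 6.8]
opening: -0.0002
time_s: 13.45
tool_pos: [0.5116, 0.0563, 0.2614]
ee_rot: [-3.135, 0.259, -3.108]
force: [-1.2, -0.8, -0.7]
opening: -0.0001
pos [0.5116 0.0563 0.2614] F [-1.2  -0.8  -0.72] open -0.00010810024405130432 zax [ 0.257  0.003 -0.967] yax [-0.032  0.999 -0.006]
green (np.float64(51.17), np.float64(171.73)) 635 [ 0.5337 -0.1687  0.109 ]
green (np.float64(510.86), np.float64(172.28)) 637 [0.5187 0.2795 0.109 ]
green (np.float64(280.12), np.float64(174.72)) 575 [0.5291 0.0557 0.109 ]
red (np.float64(136.7), np.float64(31.33)) 2295 [ 0.413 -0.068  0.085]
red (np.float64(36.61), np.float64(115.25)) 730 [ 0.4859 -0.1799  0.085 ]
red (np.float64(524.87), np.float64(115.67)) 725 [0.4706 0.2868 0.085 ]
red (np.float64(280.41), np.float64(118.71)) 504 [0.4813 0.0543 0.085 ]
red (np.float64(403.04), np.float64(165.33)) 1176 [0.5254 0.184  0.085 ]
```

View pics/w8.png

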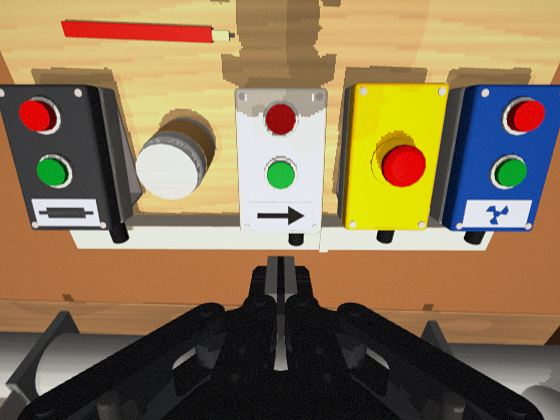

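All three greens, at (51,172), (280,175) and (511,172), sit low in their surrounds with the reds standing out. The e-stop is out and the tin and pencil are undisturbed. Handing in.

```bash
python3 -c "
from cell import robot
print(robot.hand_in())"
```

```text
the job is handed in; nothing more can be done
None
```

I pressed the three green start buttons in order (dust extraction, sanding drum, feed belt) with the shut fingertips held square to the sloping faces. I handed the job in at about 13.5 s of the 64 s; `hand_in` gave no verdict.

- **Presses:** each button moved at about 3 N. The force then rose to roughly 9–10 N at the end stop, 8–9 mm below first contact and well under the 25 N limit. These are readings from the end of each step, so a brief peak in between would not show.
- **Last wrist picture:** all three green buttons sit low in their surrounds and the red stops stand out. The emergency stop looks untouched, the tin and pencil look undisturbed, and the arm is about 150 mm clear of the buttons.
- **Not checked:** I judged button travel by force, fingertip depth and pictures, since the joint values can't be read. I did not re-measure the cork block, glue bottle, mallet or plywood blanks at the end; the arm's path stayed clear of them. No check disagreed, and the camera views matched to within about 4 mm.

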